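# Slide a cover glass along the checker's rail into its corner pocket and start the check

## Robot

A 6-joint arm with a two-finger parallel gripper is mounted at the origin on the work surface. World frame = base frame: x ahead of the robot, y to its left, z up, the work surface at z = 0. Lengths are in m, angles in rad, forces in N, time in s.
With the tool pointing down it reaches from about 0.35 to 0.875 m from the base axis. Payload 4.2 kg.
Tool frame: the origin (TCP) lies at the very end of the fingers, on their centre line; the grasp point (between the pads) lies 19 mm behind it (ctrl.grasp_offset is the z of the grasp point in the tool frame, in m); z points along the fingers, y is the direction in which the jaws open and shut (so a half turn about z gives the same grasp; the last joint's range is limited). The gripper opens to 87 mm and grips with 3 to 60 N. Pads are 19 mm wide; open, the fingers measure 117 mm over their backs; the gripper's body (75 mm by 190 mm) begins 51 mm behind the grasp point.
Start: joints at [1.545, 0.385, 0.008, 0, -1.194, -0.259], TCP at [0.176, 0.6, 0.223] pointing down, gripper open.
Joint ranges: [-3.14, 3.14], [-1.21, 2.06], [-1.07, 1.41], [-3.16, 2.05], [-2.99, -0.16], [-3.1, 3.1]. Speed limits (rad/s): [2.79, 2.79, 3.14, 3.14, 3.14, 3.14].

## Interface

Orientations are given as [roll, pitch, yaw] about the fixed x, y, z axes, in that order (R = Rz(yaw) Ry(pitch) Rx(roll)).
In Python, from cell import ctrl gives the robot as it stands.
- The arm moves only by the shell command python3 -m handwheel 'ROWS' [FORCE]. ROWS is JSON, a list of rows, each a list of 7 numbers: the turn, a rotation vector about the tool's x, y, z in degrees, then the shift along the tool's x, y, z in m, then the closure, from -1 (fully open) to 1 (shut), so that 0 is half open. A call has 1 to 12 rows; each row shifts and turns the commanded pose from where the row before left it, along the tool's axes as they then stand; what a row does not reach is not made up. A row lasts 1/10 s, in which the tool goes at most 50 mm and 8.59 degrees, less where a joint would pass 70% of its speed; a pose out of reach is approached as far as the arm can. A call is refused whole if a number of a shift passes 0.05 or a number of a turn 8.59, either way. A call with a gripper value outside its range is refused whole. The fingers move at their own pace and stop on an object; FORCE is the grip in N (left out, the last holds). Time passes only in rows, so rows that do not move let the fingers close. It gives the time, the measured TCP pose, the force and the opening at its end, in the units of the state.
- ctrl.read_state(): the state, without advancing time (a new reading comes with each control period).
- ctrl.get_image(name): name is "scene" or "top" or "wrist"; returns (picture, depth): 400x640x3 uint8, red, green, blue; 400x640 float32, m along the optical axis (not along the pixel's ray), 0 where there is no reading.
- ctrl.calibration(name): a dict with "fx", "fy", "cx", "cy" (pixels), "world_from_camera" (4x4, takes a point from camera to world coordinates). Camera axes: x right, y up, looking along -z (the intrinsics and any distortion apply to the point x, -y, -z); pixel columns grow to the right and rows downward; lengths in m; the calibration is good to about 2 mm. A picture is of the moment at which its call begins: read the wrist's pose just before it. calibration takes no time and is no camera call; for the wrist camera it gives the pose at the moment of the call.
- ctrl.hand_in(): hands the job in, once; it reports no verdict.
The state is a dict: "clock": time; "joint_positions": joint angles; "dq": joint speeds; "effort": joint torques, N m; "eef_pos": TCP position; "tcp_rot": TCP orientation; "contact_force": force on the tool from outside, world axes, zero at the start; "moment": the same for the moment, N m; "gripper_width": finger opening in m.
Only numpy, scipy, OpenCV 4.12 (cv2) and the standard library are available. Lean on these libraries where they do the work, as an engineer would, in place of code of your own. Each camera call takes 0.05 s, during which the arm holds its last target.

## Task

Without gripping or lifting it, push the cover-glass blank on the bed of the checker straight back until it lies flush against the long rail, then, keeping it against the rail, slide it along with the outside of the fingers into the corner pocket until it is fully home against both the rail and the end stop. Only then press the green start key fully down and let it go. Leave the loupe and everything else on the bench where it stands.

Things in the scene. Friction and masses are not known exactly. Their poses are not given: they have to be found in the camera images.
- checker: Flat-bed cover-glass checker, fixed: a low grey instrument 200 mm (x) by 380 mm (y). Origin at bench height, on the bed's middle; +x towards the rail (away from the robot at yaw 0), +y along the rail to the corner pocket. The smooth bed is 36 mm above the bench, from x = -98 to 98 mm. A console, 20 mm higher than the bed, takes up y = -240 to -180 mm and carries the start key.
- rail (a point): Top of the blue rail's working face, half-way along (checker frame x = 55, y = -20, z = 46 mm; axes as the checker). The rail is a straight bar 10 mm high above the bed, 14 mm wide, along y from -175 to 136 mm; the blank goes against its -x face.
- end_stop (a point): Top of the end stop's working face (checker frame x = 34, y = 125, z = 46 mm; axes as the checker). The stop, a blue bar 10 mm high above the bed and 12 mm thick, stands square to the rail at its +y end; the blank goes against its -y face.
- guide (a point): Top of the front guide's inner face, half-way along (checker frame x = 9, y = 113.5, z = 42 mm; axes as the checker): a blue bar 6 mm high above the bed and 10 mm wide, parallel to the rail, from y = 100 to 127 mm, with a flared lead-in from y = 90 mm that reaches out to x = -5 mm. With rail and end stop it makes a pocket 46 mm wide, open towards -y.
- seat (a point): Point on the bed in the corner pocket, fixed to the checker with its axes (at x = 34, y = 104 mm, z = 36 mm in the checker's frame): where the centre of the blank's underside lies when it is fully home against rail and end stop.
- blank: The cover-glass blank: a grey square plate with a black rim, 42 x 42 mm with corners rounded to 10 mm, 6 mm thick, about 26 g, lying flat on the bed in front of the rail, turned up to about 0.3 rad from square to the rail. Origin at the centre of its underside; z up, x and y square to its sides (x roughly along the checker's x). It slides easily on bed and rail (friction about 0.2).
- start_key (a joint): Travel of the green start key in m: 0 up, 0.006 fully down. It is sprung: about 1.5 N to start it moving, 5 N to hold it fully down; it comes up by itself.
- start_key_top (a point): Centre of the top face of the green start key, a round key 26 mm across in a steel collar on the console (74 mm above the bench when up, at x = -30, y = -210 mm in the checker's frame). It is pressed straight down.
- loupe: A small black and silver loupe, 34 mm across, 34 mm high, standing loose on the bed in front of the pocket. Origin at the centre of its underside. To be left alone.
- dispenser: White dispenser bottle with a blue cap, 66 mm across, 150 mm high, standing loose left of the checker. Origin at the centre of its underside. To be left alone.
- tape_roll: Yellow roll of film, 84 mm across, 20 mm high, lying loose left of the checker. Origin at the centre of its underside. To be left alone.
- scissors: Scissors with red handles, about 175 mm long, lying loose right of the checker. Origin near the pivot, blades to its +x. To be left alone.
- blower: Black rubber dust blower, 58 mm across, 100 mm high, standing loose right of the checker. Origin at the centre of its underside. To be left alone.
Mind the look-alikes: they are no part of the job. What is meant by the blank is not blue, and is the smaller of those in its own colour.

How it is judged:
On the way, in this order (a step that is already met when the one before it is completed fails the run):
1. the blank lies flush against the rail (gap under 2 mm, square to 0.06 rad), still at least 60 mm short of home (x of blank in the frame of checker above 0.032 m and y of blank in the frame of checker below 0.044 m and angle between the x axis of blank and the x axis of checker, either way round below 0.06 rad), for 0.1 s.
2. the blank is fully home in the corner pocket: gaps to rail and end stop under 2 mm, square to 0.06 rad (x of blank in the frame of checker above 0.032 m and y of blank in the frame of checker above 0.102 m and angle between the x axis of blank and the x axis of checker, either way round below 0.06 rad), for 0.2 s.
3. the start key is pressed fully down (over 4.5 mm) with the blank home (all of step 2 and value of joint start_key above 0.0045 m), for 0.05 s.
At the end, for the whole second after the job is handed in: The blank lies flat on the bed, at rest, within 2 mm of the rail and of the end stop and square to 0.06 rad; the start key is up again; the loose things on the bench are within 15 mm of where they stood (all of step 2 and z of blank in the frame of checker between 0.034 and 0.038 m and linear speed of blank below 0.01 m/s and value of joint start_key below 0.001 m); the robot touches nothing.
It fails at once if the blank is lifted more than 5 mm off the bed, tipped by more than 0.15 rad, or leaves the bed (z of blank in the frame of checker above 0.041 m or z of blank in the frame of checker below 0.026 m or angle between blank's own z axis and vertical above 0.15 rad).
It fails at once if the blank comes within 60 mm of home while more than 8 mm off the rail (y of blank in the frame of checker above 0.044 m and x of blank in the frame of checker below 0.026 m).
It fails at once if the start key is pressed (over 3 mm) while the blank is not home (value of joint start_key above 0.003 m and (x of blank in the frame of checker below 0.031 m or y of blank in the frame of checker below 0.101 m)).
It fails at once if a bystander is moved more than 15 mm (distance of any of loupe, dispenser, tape_roll, scissors, blower from where it was at the start of the episode above 0.015 m).
It also fails if it takes over 54 s, if anything falls off the work surface, if the arm or the gripper's body presses on something with over 40 N, if the wrist force passes 120 N, or if a joint passes its speed limit or range.

## Working session

There is one attempt and no reset: what is moved stays moved. The work goes in short steps, Python scripts to look and compute and a shell command to move; the robot and the scene stay as the last step left them, time stands still between calls to the robot, and variables do not carry over. Pictures are saved under pics/ and viewed, and the job is handed in when it is done.

```bash
ls; mkdir -p pics; python3 - <<'E'
from cell import ctrl
import cv2, numpy as np
s=ctrl.read_state()
for k,v in s.items(): print(k,np.round(v,4))
print(ctrl.grasp_offset)
for n in ("scene","top"):
    im,d=ctrl.get_image(n); np.savez(f"{n}0.npz",im=im,d=d)
    c=ctrl.calibration(n); print(n,{k:np.round(v,4).tolist() for k,v in c.items()})
    cv2.imwrite(f"pics/{n}0.png",im[...,::-1])
E
```

```text
pics
clock 0.0
joint_positions [ 1.5446e+00  3.8560e-01  6.6000e-03 -5.0000e-04 -1.1940e+00 -2.5860e-01]
dq [-0.0014 -0.0004 -0.0004  0.0017  0.0017 -0.0004]
effort [-0.00000e+00 -3.90667e+01  1.87403e+01  4.21990e+00  1.11000e-02
 -2.00000e-04]
eef_pos [0.1754 0.5993 0.2215]
tcp_rot [ 3.1394 -0.     -0.285 ]
contact_force [-0.0763  0.5232 -0.017 ]
moment [ 0.0029 -0.0519  0.0158]
gripper_width 0.0869
-0.0187
scene {'fx': 363.3468, 'fy': 363.3468, 'cx': 321.64, 'cy': 195.8882, 'world_from_camera': [[-0.5262, -0.5923, 0.6101, 0.9978], [0.8502, -0.3528, 0.3908, 0.2801], [-0.0163, 0.7243, 0.6892, 0.5718], [0.0, 0.0, 0.0, 1.0]]}
top {'fx': 418.1188, 'fy': 418.1188, 'cx': 324.8411, 'cy': 200.5539, 'world_from_camera': [[0.0095, 0.9899, -0.1412, 0.3719], [-0.9998, 0.0073, -0.0161, 0.0021], [-0.0149, 0.1413, 0.9898, 1.1795], [0.0, 0.0, 0.0, 1.0]]}
```

View pics/scene0.png

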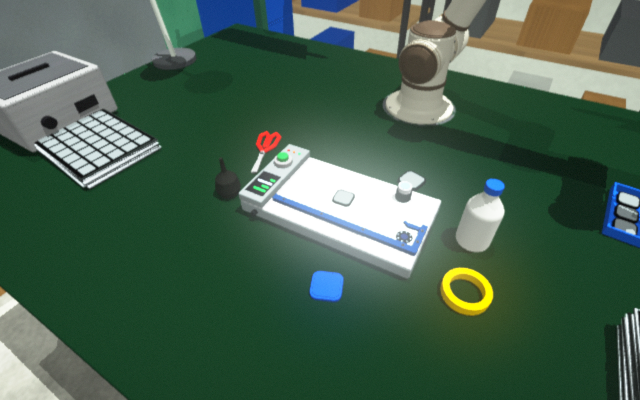

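View pics/top0.png

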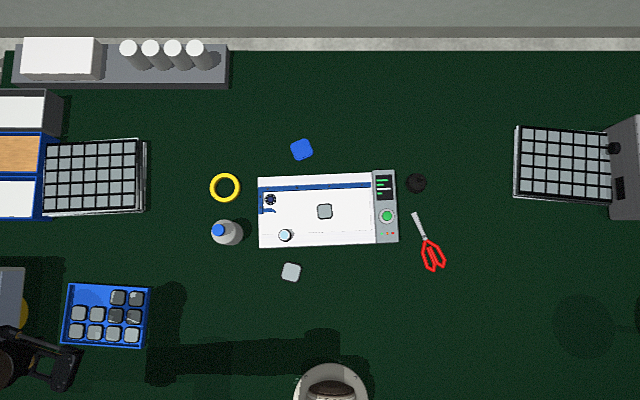

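Candidates in the top view: the grey plate on the bed at (324,211), the grey plate on the bench at (291,271), the blue plate at (301,149), and the grey plates in the blue tray near (105,315). By the description the one at (324,211) is the blank: on the bed, in front of the rail and not blue. I'll check it in a close crop.

```bash
python3 - <<'E'
import cv2, numpy as np
im=np.load("top0.npz")["im"][...,::-1]
cv2.imwrite("pics/topcrop.png",cv2.resize(im[160:290,245:405],None,fx=5,fy=4.5,interpolation=cv2.INTER_CUBIC)[:600])
im=np.load("scene0.npz")["im"][...,::-1]
cv2.imwrite("pics/scenecrop.png",cv2.resize(im[140:280,235:445],None,fx=3.8,fy=3.8,interpolation=cv2.INTER_CUBIC)[:600])
E
```

```text
(no output)
```

View pics/topcrop.png

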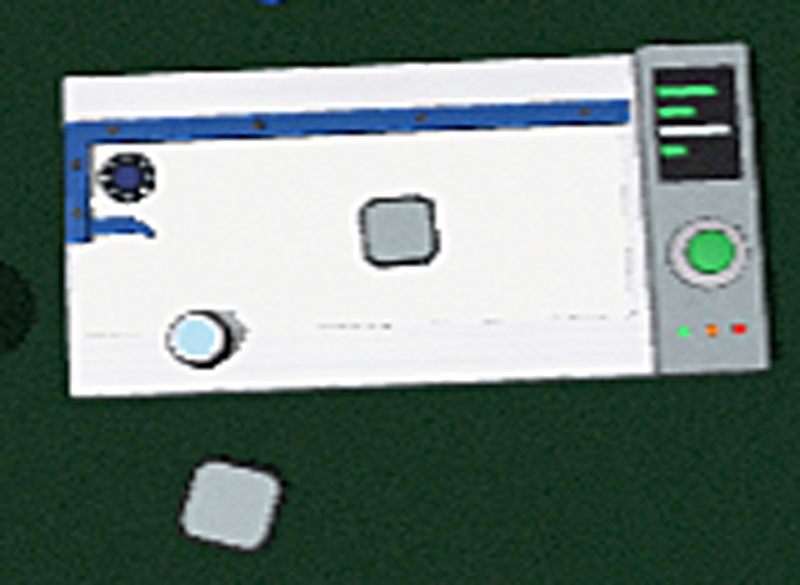

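View pics/scenecrop.png

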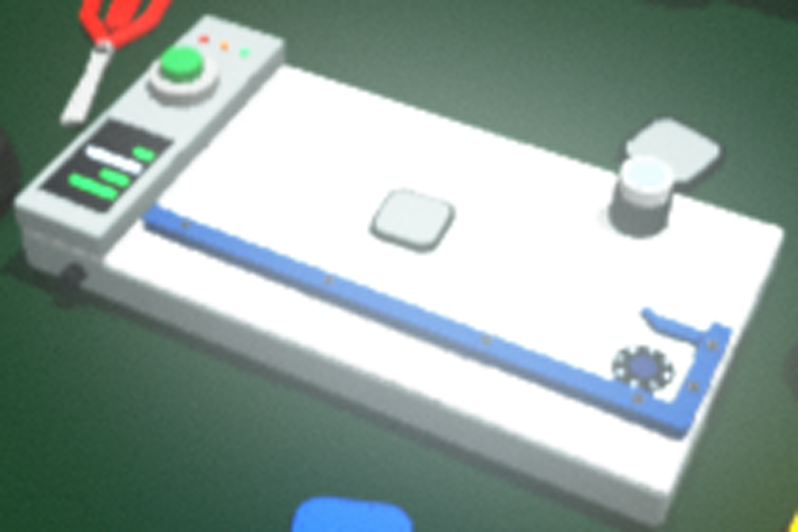

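The crop confirms it: a grey plate with a black rim lies on the bed at (324,211), smaller than the grey plate on the bench. The round patch in the pocket looks printed. Next I'll measure the poses.

```bash
cat > h.py <<'E'
import numpy as np, cv2
from cell import ctrl
def ray(c,uv,z):
    uv=np.atleast_2d(np.asarray(uv,float)); T=np.array(c["world_from_camera"])
    d=np.c_[(uv[:,0]-c["cx"])/c["fx"],-(uv[:,1]-c["cy"])/c["fy"],-np.ones(len(uv))]@T[:3,:3].T
    o=T[:3,3]; return o+d*((z-o[2])/d[:,2])[:,None]
def proj(c,P):
    T=np.array(c["world_from_camera"]); q=(np.atleast_2d(P)-T[:3,3])@T[:3,:3]
    return np.c_[c["cx"]+c["fx"]*q[:,0]/-q[:,2], c["cy"]-c["fy"]*q[:,1]/-q[:,2]]
def inframe(P,pose):
    x,y,a=pose; c,s=np.cos(a),np.sin(a); d=np.atleast_2d(P)[:,:2]-[x,y]
    return d@np.array([[c,-s],[s,c]])
def toworld(P,pose):
    x,y,a=pose; c,s=np.cos(a),np.sin(a); return np.atleast_2d(P)[:,:2]@np.array([[c,s],[-s,c]])+[x,y]
E
python3 - <<'E'
from h import *
from scipy.optimize import least_squares
for name,reg in (("top",(160,290,245,405)),("scene",(140,280,235,445))):
    im=np.load(f"{name}0.npz")["im"]; c=ctrl.calibration(name)
    m0=np.zeros(im.shape[:2],bool); m0[reg[0]:reg[1],reg[2]:reg[3]]=1
    hsv=cv2.cvtColor(im,cv2.COLOR_RGB2HSV)
    blue=m0&(hsv[...,0]>100)&(hsv[...,0]<125)&(hsv[...,1]>110)&(hsv[...,2]>70)
    n,l,st,ce=cv2.connectedComponentsWithStats(blue.astype(np.uint8)); 
    k=[i for i in range(1,n) if st[i,4]>15]
    print(name,[(st[i].tolist(),ce[i].round(1).tolist()) for i in k])
    i=max(k,key=lambda i:st[i,2])
    v,u=np.nonzero(l==i); P=ray(c,np.c_[u,v],0.046)[:,:2]
    # area-based: rail+stop centroid; orientation from far-rail pixels
    green=m0&(hsv[...,0]>50)&(hsv[...,0]<75)&(hsv[...,1]>120)&(hsv[...,2]>120)
    n2,l2,st2,ce2=cv2.connectedComponentsWithStats(green.astype(np.uint8))
    j=1+np.argmax(st2[1:,4]); key=ray(c,ce2[j],0.074)[0]
    print("key",ce2[j].round(1),key.round(4),st2[j].tolist())
    np.save(f"{name}_rail.npy",P)
    r=cv2.fitLine(P.astype(np.float32),cv2.DIST_HUBER,0,1e-4,1e-4).ravel(); print("rail dir",r.round(4), np.arctan2(-r[0],r[1]))
E
```

```text
top [([258, 182, 113, 32, 684], [303.4, 190.3]), ([268, 197, 5, 5, 21], [270.0, 199.0])]
key [386.7 215.4] [ 0.4911 -0.1443  0.074 ] [382, 211, 10, 9, 67]
rail dir [ 0.0573 -0.9984  0.5657  0.1309] -3.0843039
scene [([273, 194, 47, 21, 176], [294.4, 203.7]), ([402, 222, 25, 31, 200], [415.4, 239.2]), ([376, 234, 25, 13, 91], [389.7, 240.5]), ([311, 270, 33, 10, 261], [326.4, 275.3])]
key [282.2 155.7] [ 0.4908 -0.148   0.074 ] [277, 152, 11, 8, 63]
rail dir [ 0.0574 -0.9983  0.5809 -0.0543] -3.08412
```

```bash
python3 - <<'E'
from h import *
c=ctrl.calibration("top"); im=np.load("top0.npz")["im"].astype(float)
B=im[...,2]-im[...,0]   # blueness
def cross(p,i0,half):   # list of subpixel crossings
    s=p-half; k=np.nonzero(s[:-1]*s[1:]<0)[0]; return [i0+i+s[i]/(s[i]-s[i+1]) for i in k]
back=[];front=[]
for u in range(282,366):
    p=B[176:200,u]; x=cross(p,176,0.5*p.max())
    if len(x)==2: back.append((u,x[0])); front.append((u,x[1]))
print(len(back))
Pb=ray(c,back,.046)[:,:2]; Pf=ray(c,front,.036)[:,:2]
def fit(P):
    k=np.polyfit(P[:,1],P[:,0],1); r=P[:,0]-np.polyval(k,P[:,1]); 
    g=abs(r)<0.002; k=np.polyfit(P[g,1],P[g,0],1); return k,r[g].std(),g.sum()
for P in(Pb,Pf):print(fit(P))
kb=fit(Pb)[0];kf=fit(Pf)[0]; 
a=np.arctan(-(kb[0]+kf[0])/2); print("yaw",a)
# along x axis offset: n.(P) 
n=np.array([np.cos(a),np.sin(a)]); ym=Pb[:,1].mean()
db=n@[np.polyval(kb,ym),ym]; df=n@[np.polyval(kf,ym),ym]
print("origin n-coordinate from back, front:",db-.069,df-.055)
# end stop: rows between, +y outer edge y=137(z .046) and inner y=125 (z .036 or .046); console/bed edge y=-180; bed end y=140
t=np.array([-np.sin(a),np.cos(a)])
for v in range(192,214,2):
    p=B[v,252:290]; x=cross(p,252,0.5*p.max())
    print(v,np.round(x,2),[ (t@ray(c,(q,v),.046)[0,:2]).round(4) for q in x][:4], p.max())
# rail/body ends, lum profile
L=im.mean(2)
for v in (215,222,230,238):
    p=L[v,250:272]; x=cross(p,250,120); p2=L[v,362:384]; x2=cross(p2,362,205); 
    print(v,np.round(x,2),[(t@ray(c,(q,v),.036)[0,:2]).round(4) for q in x],np.round(x2,2),[(t@ray(c,(q,v),.056)[0,:2]).round(4) for q in x2], p2.round().astype(int)[6:20])
for v in (180,200,225,238):
    p=L[v,385:402]; x=cross(p,385,90); print(v,np.round(x,2),[(t@ray(c,(q,v),.056)[0,:2]).round(4) for q in x])
for n_,uv in (("top",(386.7,215.4)),("scene",(282.2,155.7))):
    P=ray(ctrl.calibration(n_),uv,.074)[0,:2]; print("key n,t ->origin",n@P+.030,t@P+.210)
E
```

```text
77
(array([-0.05298668,  0.58159729]), np.float64(0.0003668849513268317), np.int64(77))
(array([-0.05322749,  0.56983847]), np.float64(0.00041779938349303534), np.int64(77))
yaw 0.053057241571879785
origin n-coordinate from back, front: 0.5117818586984693 0.5140335959725749
192 [257.56 262.1 ] [np.float64(0.1763), np.float64(0.1638)] 128.0
194 [257.56 261.86] [np.float64(0.1764), np.float64(0.1646)] 136.0
196 [257.55 258.61 260.6  262.22] [np.float64(0.1766), np.float64(0.1736), np.float64(0.1682), np.float64(0.1637)] 103.0
198 [257.58 261.86 267.99 271.32] [np.float64(0.1766), np.float64(0.1648), np.float64(0.148), np.float64(0.1388)] 137.0
200 [257.59 262.15 268.5  271.24] [np.float64(0.1767), np.float64(0.1641), np.float64(0.1467), np.float64(0.1392)] 133.0
202 [257.62 262.1 ] [np.float64(0.1767), np.float64(0.1644)] 126.0
204 [257.57 262.16] [np.float64(0.177), np.float64(0.1644)] 126.0
206 [257.53 259.45 260.46 262.27] [np.float64(0.1772), np.float64(0.1719), np.float64(0.1692), np.float64(0.1642)] 117.0
208 [257.52 262.54 265.25 271.04] [np.float64(0.1773), np.float64(0.1636), 
[... 276 characters left out ...]
8 174 178 119 162 204 159]
222 [257.6] [np.float64(0.1797)] [373.46] [np.float64(-0.1359)] [244 247 232 235 243 235 170 134 162 171 168 170 170 109]
230 [258.09] [np.float64(0.1788)] [374.33] [np.float64(-0.137)] [243 244 225 236 245 247 242 129 134 170 174 169 166 170]
238 [258.24] [np.float64(0.1788)] [374.82] [np.float64(-0.137)] [242 240 241 239 241 241 250 195 131 164 173 169 167 166]
180 [387.72 391.64 394.34] [np.float64(-0.1816), np.float64(-0.1923), np.float64(-0.1996)]
200 [395.97] [np.float64(-0.2003)]
225 [397.32] [np.float64(-0.1994)]
238 [398.24] [np.float64(-0.1994)]
key n,t ->origin 0.5126823365943833 0.03987263976984548
key n,t ->origin 0.5123661110472136 0.03628864275012039
```

```bash
cat >> h.py <<'E'
CH=(0.5097,0.0666,0.0531)
E
python3 - <<'E'
from h import *
c=ctrl.calibration("top"); im=np.load("top0.npz")["im"]
L=im.astype(float).mean(2); p=(L[196:228,308:342]<222).astype(np.uint8)
n,l,st,ce=cv2.connectedComponentsWithStats(p); i=1+np.argmax(st[1:,4]); print(st[i],ce[i]+[308,196])
cs,_=cv2.findContours((l==i).astype(np.uint8),cv2.RETR_EXTERNAL,cv2.CHAIN_APPROX_NONE)
q=max(cs,key=cv2.contourArea).reshape(-1,2)+[308,196]
P=ray(c,q,.040); f=inframe(P,CH)
r=cv2.minAreaRect((f*1000).astype(np.float32)); print(r)
print("centroid", inframe(ray(c,ce[i]+[308,196],.040),CH))
# loupe top
for nm,z,uv in(("loupe top",.070,(245+197/5,160+335/4.5)),): print(nm,inframe(ray(c,uv,z),CH))
print("TCP target key",toworld((-.030,-.210),CH))
E
```

```text
[  8   7  17  17 241] [324.14937759 210.99585062]
((-6.652864456176758, -43.93775177001953), (43.479881286621094, 42.86087417602539), 4.748944282531738)
centroid [[-0.00657145 -0.04400509]]
loupe top [[-0.06791207  0.06375824]]
TCP target key [[ 0.49088804 -0.14469626]]
```

```bash
cat >> h.py <<'E'
from scipy.spatial.transform import Rotation as Ro
def plan(xc,yc,z,yaw=None,pose=None):
    "tool-frame turn (deg) and shift (m, after turn) from measured pose to checker-frame x,y at height z, tool down, tool x along checker x"
    s=ctrl.read_state(); p=np.array(s["eef_pos"]); R=Ro.from_euler("xyz",s["tcp_rot"])
    W=Ro.from_euler("xyz",[np.pi,0,CH[2] if yaw is None else yaw]); w=toworld((xc,yc),CH)[0]
    d=np.array([*w,z])-p
    print("t",round(s["clock"],2),"tcp ch mm",(inframe(p,CH)[0]*1e3).round(2),"z",(p[2]*1e3).round(2),"rot",np.round(s["tcp_rot"],4),"F",np.round(s["contact_force"],2),"w",round(s["gripper_width"],4))
    print("turn deg",np.degrees((R.inv()*W).as_rotvec()).round(2),"shift in target axes mm",(W.inv().apply(d)*1e3).round(2),"| in present axes",(R.inv().apply(d)*1e3).round(2))
E
python3 - <<'E'
from h import *
plan(-.048,-.044,.20)
c=ctrl.calibration("top")
print("disp",inframe(ray(c,(218.5,230),.150),CH),"blower",inframe(ray(c,(416,183),.05),CH))
E
```

```text
t 0.1 tcp ch mm [-305.53  549.69] z 221.56 rot [ 3.1396e+00 -1.0000e-04 -2.8500e-01] F [ 0.6  -0.61  0.08] w 0.0871
turn deg [ 1.200e-01  1.000e-02 -1.937e+01] shift in target axes mm [257.53 593.69  21.56] | in present axes [439.86 474.62  22.57]
disp [[-0.05496676  0.21771594]] blower [[ 0.05790141 -0.29857743]]
```

```bash
python3 -m handwheel '[[0,0,-6.46,0,0,0,1],[0,0,-6.46,0,0,0,1],[0,0,-6.45,0,0,0,1],[0,0,0,0.019,0.044,0,1],[0,0,0,0.019,0.044,0,1],[0,0,0,0.019,0.044,0,1],[0,0,0,0.019,0.044,0,1],[0,0,0,0.019,0.044,0,1],[0,0,0,0.019,0.044,0,1],[0,0,0,0.019,0.044,0,1],[0,0,0,0.019,0.044,0,1]]' 10
python3 -c "
from h import *
plan(-.048,-.044,.20)"
```

```text
clock: 1.2
eef_pos: [0.3463, 0.2544, 0.2224]
tcp_rot: [3.142, 0.0, 0.054]
contact_force: [0.7, 0.1, -0.8]
gripper_width: 0.0073
t 1.2 tcp ch mm [-153.22  196.2 ] z 222.43 rot [3.1415e+00 1.0000e-04 5.3900e-02] F [ 0.7   0.1  -0.85] w 0.0073
turn deg [0.   0.01 0.05] shift in target axes mm [105.22 240.2   22.43] | in present axes [105.02 240.29  22.43]
```

```bash
python3 -m handwheel '[[0,0,0,0.017,0.040,0,1],[0,0,0,0.017,0.040,0,1],[0,0,0,0.017,0.040,0,1],[0,0,0,0.017,0.040,0.01,1],[0,0,0,0.017,0.040,0.01,1],[0,0,0,0.017,0.038,0,1],[0,0,0,0,0,0,1],[0,0,0,0,0,0,1]]'
python3 - <<'E'
from h import *
plan(-.048,-.044,.06)
im,d=ctrl.get_image("wrist"); c=ctrl.calibration("wrist")
cv2.imwrite("pics/w1.png",im[...,::-1]); np.savez("w1.npz",im=im,d=d,T=c["world_from_camera"],k=[c["fx"],c["fy"],c["cx"],c["cy"]])
E
```

```text
clock: 2.0
eef_pos: [0.4604, 0.0233, 0.202]
tcp_rot: [3.141, 0.001, 0.051]
contact_force: [-0.8, -0.2, -0.1]
gripper_width: 0.0008
t 2.0 tcp ch mm [-51.5  -40.65] z 202.0 rot [3.1415e+00 1.3000e-03 5.0600e-02] F [-0.84 -0.24 -0.08] w 0.0008
turn deg [ 0.01  0.08 -0.14] shift in target axes mm [  3.5    3.35 142.  ] | in present axes [  3.7    3.32 141.99]
```

View pics/w1.png

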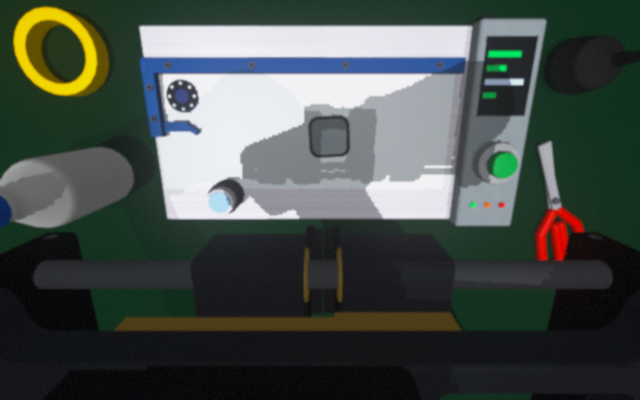

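The wrist view shows the blank at (329,137), rail at v≈66, end stop at (152,100), key at (503,165), loupe at (224,197), and the closed fingers at about (323,275). I'll cross-check the poses from this view.

```bash
python3 - <<'E'
from h import *
z=np.load("w1.npz"); im=z["im"]; k=z["k"]; c=dict(fx=k[0],fy=k[1],cx=k[2],cy=k[3],world_from_camera=z["T"])
print("cam pos",c["world_from_camera"][:3,3].round(3), "TCP px",proj(c,np.array([[.4604,.0233,.202]])))
B=im[...,2].astype(float)-im[...,0]
def cross(p,i0,half):
    s=p-half; k=np.nonzero(s[:-1]*s[1:]<0)[0]; return [i0+i+s[i]/(s[i]-s[i+1]) for i in k]
bk=[];fr=[]
for u in range(170,455):
    p=B[45:90,u]; x=cross(p,45,.5*p.max())
    if len(x)==2: bk.append((u,x[0]));fr.append((u,x[1]))
Pb=inframe(ray(c,bk,.046),CH);Pf=inframe(ray(c,fr,.036),CH)
for n,P in(("back want 69",Pb),("front want 55",Pf)):
    kk=np.polyfit(P[:,1],P[:,0],1); print(n,len(P),kk, "at y=-20:",np.polyval(kk,-.02))
for v in range(85,132,6):
    p=B[v,135:175]; x=cross(p,135,.5*p.max()); print(v,[inframe(ray(c,(q,v),.046),CH)[0].round(4).tolist() for q in x])
hsv=cv2.cvtColor(im,cv2.COLOR_RGB2HSV)
g=((hsv[...,0]>50)&(hsv[...,0]<75)&(hsv[...,1]>120)&(hsv[...,2]>110)).astype(np.uint8); g[:,:470]=0; g[:135]=0; g[190:]=0
n,l,st,ce=cv2.connectedComponentsWithStats(g); j=1+np.argmax(st[1:,4]); print("key",ce[j],st[j],inframe(ray(c,ce[j],.074),CH))
L=im.astype(float).mean(2)
print(L[137,300:360].round().astype(int)); print(L[105:170,329].round().astype(int))
E
python3 - <<'E'
import cv2
im=cv2.imread("pics/w1.png"); cv2.imwrite("pics/w1c.png",cv2.resize(im[100:180,290:540],None,fx=3.2,fy=3.2,interpolation=cv2.INTER_CUBIC))
E
```

```text
cam pos [0.534 0.027 0.364] TCP px [[322.24596476 241.8557755 ]]
back want 69 264 [0.00124064 0.06845909] at y=-20: 0.06843428071096595
front want 55 264 [0.00041004 0.0562691 ] at y=-20: 0.0562608975781991
85 [[0.0439, 0.1346], [0.0439, 0.131], [0.0438, 0.1265], [0.0438, 0.1217]]
91 [[0.0383, 0.1345], [0.0383, 0.1219]]
97 [[0.0327, 0.1346], [0.0327, 0.1219]]
103 [[0.0271, 0.1347]]
109 [[0.0213, 0.1346], [0.0213, 0.1218]]
115 [[0.0156, 0.1347], [0.0155, 0.1221]]
121 [[0.0097, 0.1347], [0.0097, 0.1298], [0.0097, 0.1273], [0.0097, 0.1217]]
127 [[0.0038, 0.1345], [0.0038, 0.1218], [0.0038, 0.1198]]
key [504.45309381 165.02195609] [493 152  25  26 501] [[-0.03049633 -0.21430481]]
[133 134 132 132 133 133 131 130 114  81  58  64  78  81  86  86  86  86
  87  85  90  97 106 110 109 109 110 111 112 110 110 110 110 111 111 110
 110 109 110 110 110 111 110 109 109 101  82  63  62  90 119 130 133 132
 130 131 132 131 131 132]
[197 182 176 173 175 174 174 174 173 167 144 101  63  65  79  86  88  88
  89  88  87  87  91  96 105 110 110 111 110 110 111 109 110 110 110 109
 109 108 109 109 108 108 108 109 107 109 109 108  99  83  66  83 123 154
 167 167 157 141 131 130 128 129 128 129 131]
```

View pics/w1c.png

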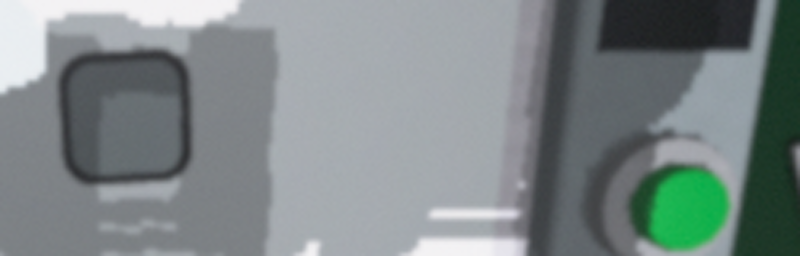

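```bash
sed -i 's/^CH=.*/CH=(0.5098,0.0646,0.0528)/' h.py; python3 - <<'E'
from h import *
z=np.load("w1.npz"); k=z["k"]; c=dict(fx=k[0],fy=k[1],cx=k[2],cy=k[3],world_from_camera=z["T"])
L=z["im"].astype(float).mean(2)
# rim dark threshold
m=(L[108:166,302:356]<98).astype(np.uint8); n,l,st,ce=cv2.connectedComponentsWithStats(m); i=1+np.argmax(st[1:,4])
cs,_=cv2.findContours((l==i).astype(np.uint8),cv2.RETR_EXTERNAL,cv2.CHAIN_APPROX_NONE); q=max(cs,key=cv2.contourArea).reshape(-1,2)+[302,108]
print(cv2.minAreaRect((inframe(ray(c,q,.041),CH)*1e3).astype(np.float32)))
plan(-.050,-.044,.060)
E
```

```text
((-6.2010955810546875, -45.325721740722656), (41.793251037597656, 42.26476287841797), 2.834589719772339)
t 2.05 tcp ch mm [-51.58 -37.86] z 202.23 rot [-3.1416e+00  8.0000e-04  5.2400e-02] F [-0.51 -0.32  0.05] w 0.0008
turn deg [-0.    0.05 -0.02] shift in target axes mm [  1.58   6.14 142.23] | in present axes [  1.7    6.14 142.23]
```

```bash
python3 -m handwheel '[[0,0,0,0.001,0.007,0.04,1],[0,0,0,0,0,0.04,1],[0,0,0,0,0,0.04,1],[0,0,0,0,0,0.012,1],[0,0,0,0,0,0.008,1],[0,0,0,0,0,0,1],[0,0,0,0,0,0,1]]'
python3 - <<'E'
from h import *
plan(-.050,-.045,.039)
im,d=ctrl.get_image("wrist"); cv2.imwrite("pics/w2.png",im[...,::-1])
E
```

```text
clock: 2.75
eef_pos: [0.4627, 0.0182, 0.0635]
tcp_rot: [-3.141, -0.002, 0.055]
contact_force: [0.1, 0.1, 0.6]
gripper_width: 0.0006
t 2.75 tcp ch mm [-49.44 -43.88] z 63.5 rot [-3.1411e+00 -2.1000e-03  5.4900e-02] F [0.08 0.05 0.61] w 0.0006
turn deg [-0.03 -0.12  0.12] shift in target axes mm [-0.56  1.12 24.5 ] | in present axes [-0.61  1.13 24.5 ]
```

View pics/w2.png

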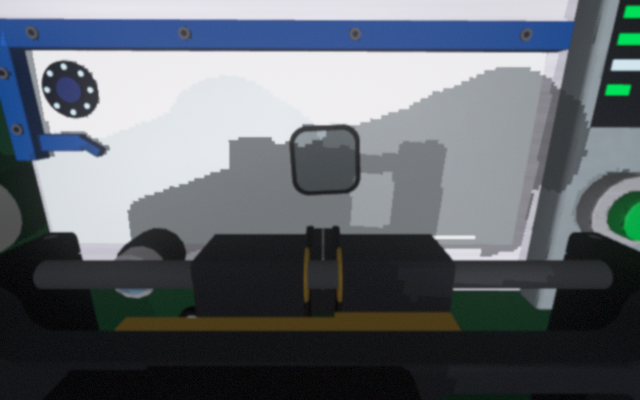

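The fingers (centre u≈322) line up with the blank (centre u≈325). Lowering to just above the bed, with force checks.

```bash
python3 -m handwheel '[[0,0,0,0,0.001,0.012,1],[0,0,0,0,0,0.008,1],[0,0,0,0,0,0.002,1],[0,0,0,0,0,0.001,1],[0,0,0,0,0,0.001,1],[0,0,0,0,0,0,1]]'
python3 - <<'E'
from h import *
plan(-.038,-.045,.0385)
E
```

```text
clock: 3.4
eef_pos: [0.4623, 0.0163, 0.0388]
tcp_rot: [-3.141, -0.001, 0.053]
contact_force: [0.2, 0.2, -0.5]
gripper_width: 0.0004
t 3.4 tcp ch mm [-50.02 -45.73] z 38.78 rot [-3.1415e+00 -5.0000e-04  5.3300e-02] F [ 0.18  0.17 -0.45] w 0.0004
turn deg [-0.01 -0.03  0.03] shift in target axes mm [12.02 -0.73  0.28] | in present axes [12.02 -0.73  0.28]
```

```bash
python3 -m handwheel '[[0,0,0,0.005,0,0,1],[0,0,0,0.005,0,0,1],[0,0,0,0.005,0,0,1],[0,0,0,0.005,0,0,1],[0,0,0,0.005,0,0,1],[0,0,0,0.005,0,0,1],[0,0,0,0.005,0,0,1],[0,0,0,0.003,0,0,1],[0,0,0,0.002,0,0,1],[0,0,0,0,0,0,1]]'
python3 - <<'E'
from h import *
plan(.0035,-.045,.0385)
im,d=ctrl.get_image("wrist"); cv2.imwrite("pics/w3.png",im[...,::-1])
E
```

```text
clock: 4.4
eef_pos: [0.5022, 0.0184, 0.0385]
tcp_rot: [3.142, -0.0, 0.053]
contact_force: [0.1, -0.2, -0.4]
gripper_width: 0.0006
t 4.4 tcp ch mm [-10.   -45.75] z 38.52 rot [ 3.1416e+00 -1.0000e-04  5.3200e-02] F [ 0.14 -0.19 -0.44] w 0.0006
turn deg [ 0.   -0.01  0.02] shift in target axes mm [13.5  -0.75  0.02] | in present axes [13.5  -0.74  0.02]
```

View pics/w3.png

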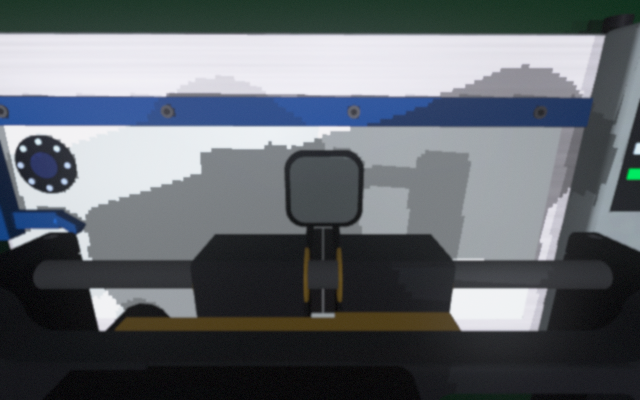

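The blank (centre (324,188)) is square and in contact with the fingers. Its far edge at v≈151 is about 14 mm short of the rail foot at v≈125.

```bash
python3 -m handwheel '[[0,0,0,0.004,0,0,1],[0,0,0,0.004,0,0,1],[0,0,0,0.003,0,0,1],[0,0,0,0.001,0,0,1],[0,0,0,0.001,0,0,1],[0,0,0,0.001,0,0,1],[0,0,0,0,0,0,1]]'
python3 - <<'E'
from h import *
plan(.0035,-.045,.0385)
im,d=ctrl.get_image("wrist"); cv2.imwrite("pics/w4.png",im[...,::-1][50:250,220:420].repeat(3,0).repeat(3,1))
E
```

```text
clock: 5.15
eef_pos: [0.5152, 0.0189, 0.0383]
tcp_rot: [3.141, 0.002, 0.053]
contact_force: [-0.8, 0.3, -0.0]
gripper_width: 0.0002
t 5.15 tcp ch mm [  2.94 -45.92] z 38.3 rot [3.1413e+00 1.8000e-03 5.2900e-02] F [-0.75  0.33 -0.05] w 0.0002
turn deg [0.02 0.1  0.01] shift in target axes mm [ 0.56 -0.92 -0.2 ] | in present axes [ 0.56 -0.92 -0.2 ]
```

View pics/w4.png

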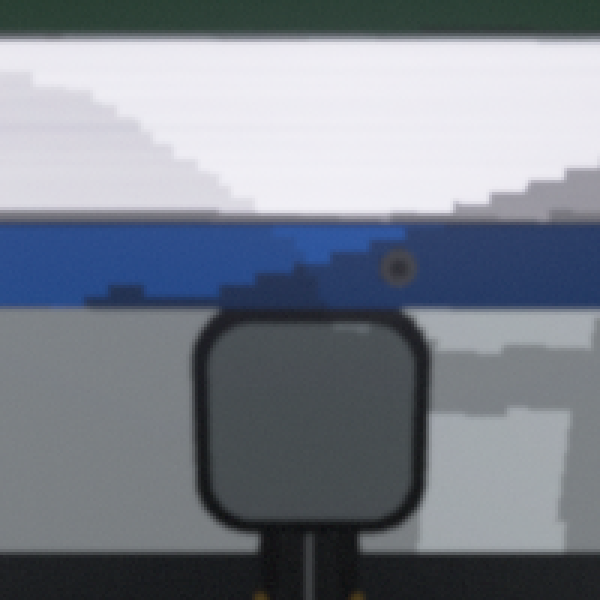

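The blank's far edge is now at or next to the rail face (no bed visible between them). I'll press on in 1 mm steps until the force shows contact.

```bash
python3 -m handwheel '[[0,0,0,0.001,0,0,1],[0,0,0,0.0005,0,0,1],[0,0,0,0,0,0,1]]'; python3 -m handwheel '[[0,0,0,0.0005,0,0,1],[0,0,0,0.0005,0,0,1],[0,0,0,0,0,0,1]]'
python3 - <<'E'
from h import *
plan(.0035,-.045,.0385)
E
```

```text
clock: 5.5
eef_pos: [0.5154, 0.0187, 0.038]
tcp_rot: [3.141, 0.005, 0.053]
contact_force: [-4.8, 0.9, 2.4]
gripper_width: 0.0004
clock: 5.8
eef_pos: [0.5154, 0.0186, 0.0378]
tcp_rot: [3.141, 0.007, 0.052]
contact_force: [-6.8, 0.5, 2.1]
gripper_width: 0.0006
t 5.8 tcp ch mm [  3.14 -46.26] z 37.8 rot [3.1406 0.0067 0.0524] F [-6.75  0.46  2.14] w 0.0006
turn deg [ 0.06  0.38 -0.02] shift in target axes mm [ 0.36 -1.26 -0.7 ] | in present axes [ 0.35 -1.26 -0.7 ]
```

Wrist force −6.8 N along x: the blank is seated against the rail. I'll back off, lift, and go round to its −y side.

```bash
python3 -m handwheel '[[0,0,0,-0.006,0,0,1],[0,0,0,-0.006,0,0,1],[0,0,0,0,0,-0.02,1],[0,0,0,0,0.023,-0.01,1],[0,0,0,0.01,0.023,0,1],[0,0,0,0.015,0,0,1],[0,0,0,0.010,0,0,1],[0,0,0,0,0,0,1]]'
python3 - <<'E'
from h import *
plan(.031,-.092,.0385)
im,d=ctrl.get_image("wrist"); cv2.imwrite("pics/w5.png",im[...,::-1])
E
```

```text
clock: 6.6
eef_pos: [0.5456, -0.0252, 0.0687]
tcp_rot: [-3.141, -0.002, 0.053]
contact_force: [-0.6, 0.6, -0.7]
gripper_width: 0.0006
t 6.6 tcp ch mm [ 30.97 -91.52] z 68.73 rot [-3.1415e+00 -2.3000e-03  5.3500e-02] F [-0.59  0.65 -0.74] w 0.0006
turn deg [-0.01 -0.13  0.04] shift in target axes mm [3.000e-02 4.800e-01 3.023e+01] | in present axes [-0.04  0.48 30.23]
```

View pics/w5.png

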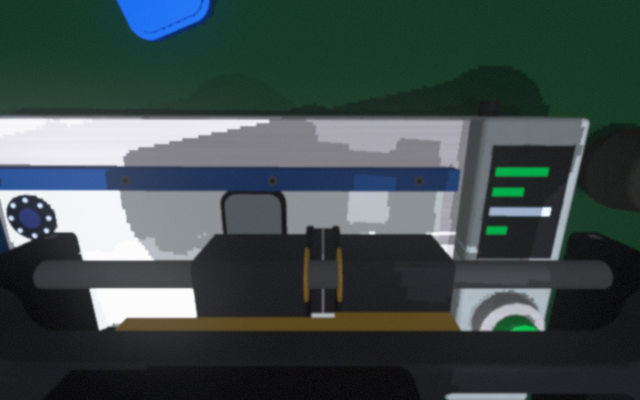

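The blank is flush on the rail at (253,213). Fingers are clear at its −y side. Descending.

```bash
python3 -m handwheel '[[0,0,0,0,0,0.015,1],[0,0,0,0,0,0.010,1],[0,0,0,0,0,0.004,1],[0,0,0,0,0,0.001,1],[0,0,0,0,0,0,1]]'
python3 - <<'E'
from h import *
plan(.031,-.092,.0385)
im,d=ctrl.get_image("wrist"); cv2.imwrite("pics/w6.png",im[...,::-1][130:330,160:420].repeat(3,0).repeat(3,1))
E
```

```text
clock: 7.15
eef_pos: [0.5439, -0.0254, 0.0386]
tcp_rot: [3.141, 0.0, 0.054]
contact_force: [0.3, 0.1, 0.2]
gripper_width: 0.0006
t 7.15 tcp ch mm [ 29.3  -91.63] z 38.6 rot [3.1415 0.     0.0536] F [0.33 0.13 0.16] w 0.0006
turn deg [0.01 0.   0.05] shift in target axes mm [1.7  0.37 0.1 ] | in present axes [1.7  0.37 0.1 ]
```

View pics/w6.png

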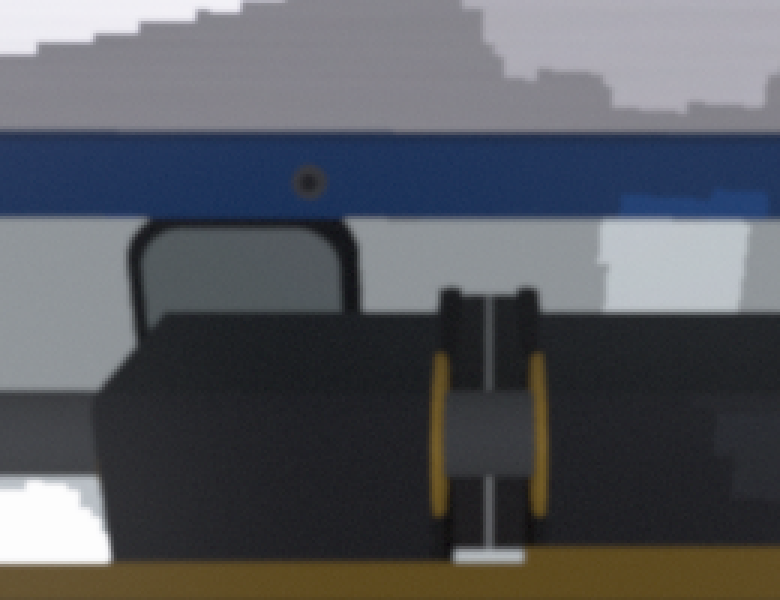

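```bash
python3 -m handwheel '[[0,0,0,0,-0.006,0,1],[0,0,0,0,-0.005,0,1],[0,0,0,0,-0.003,0,1],[0,0,0,0,-0.003,0,1],[0,0,0,0.0002,-0.004,0,1],[0,0,0,0.0002,-0.004,0,1],[0,0,0,0.0002,-0.005,0,1],[0,0,0,0.0002,-0.005,0,1],[0,0,0,0.0002,-0.005,0,1],[0,0,0,0.0002,-0.005,0,1],[0,0,0,0,0,0,1]]'
python3 - <<'E'
from h import *
plan(.031,.068,.0385)
im,d=ctrl.get_image("wrist"); cv2.imwrite("pics/w7.png",im[...,::-1][130:330,160:420].repeat(3,0).repeat(3,1))
E
```

```text
clock: 8.3
eef_pos: [0.5428, 0.0202, 0.0386]
tcp_rot: [-3.142, -0.0, 0.054]
contact_force: [-0.5, -0.5, -0.2]
gripper_width: 0.0003
t 8.3 tcp ch mm [ 30.61 -46.1 ] z 38.58 rot [-3.1416e+00 -2.0000e-04  5.4200e-02] F [-0.53 -0.48 -0.21] w 0.0003
turn deg [-0.   -0.01  0.08] shift in target axes mm [ 3.900e-01 -1.141e+02  8.000e-02] | in present axes [ 5.400e-01 -1.141e+02  9.000e-02]
```

View pics/w7.png

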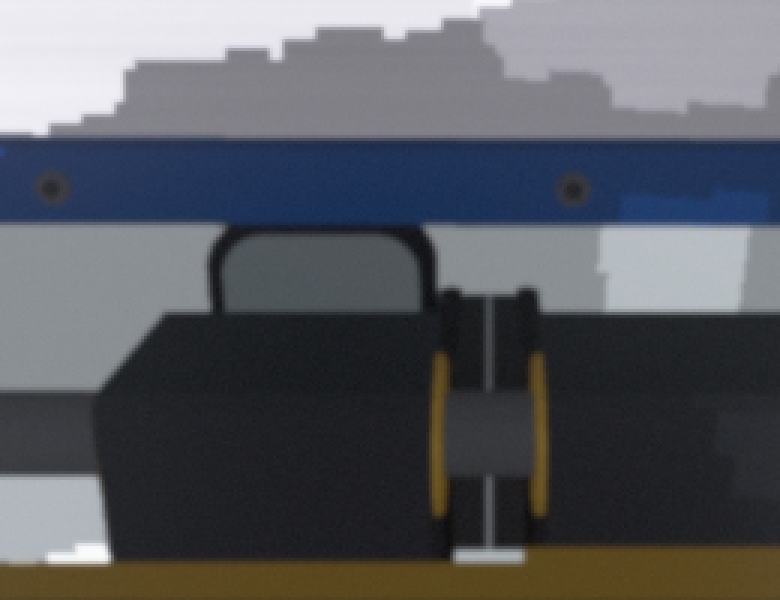

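The blank is still flush with the rail and in contact with the finger; its centre is about 31 mm ahead of the TCP. I'll continue.

```bash
python3 -m handwheel '[[0,0,0,0.0002,-0.004,0,1],[0,0,0,0.0002,-0.005,0,1],[0,0,0,0.0002,-0.005,0,1],[0,0,0,0.0002,-0.005,0,1],[0,0,0,0.0002,-0.005,0,1],[0,0,0,0.0002,-0.005,0,1],[0,0,0,0.0002,-0.005,0,1],[0,0,0,0.0002,-0.005,0,1],[0,0,0,0.0002,-0.005,0,1],[0,0,0,0.0002,-0.005,0,1],[0,0,0,0.0002,-0.005,0,1],[0,0,0,0,-0.002,0,1]]'
python3 - <<'E'
from h import *
plan(.031,.073,.0385)
im,d=ctrl.get_image("wrist"); cv2.imwrite("pics/w8.png",im[...,::-1][130:330,60:420].repeat(2,0).repeat(2,1))
E
```

```text
clock: 9.55
eef_pos: [0.542, 0.0761, 0.0386]
tcp_rot: [-3.142, -0.0, 0.054]
contact_force: [0.5, -0.9, -0.2]
gripper_width: 0.0007
t 9.55 tcp ch mm [32.75  9.79] z 38.57 rot [-3.1415e+00 -2.0000e-04  5.3700e-02] F [ 0.48 -0.93 -0.18] w 0.0007
turn deg [-0.   -0.01  0.05] shift in target axes mm [ -1.75 -63.21   0.07] | in present axes [ -1.69 -63.21   0.08]
```

View pics/w8.png

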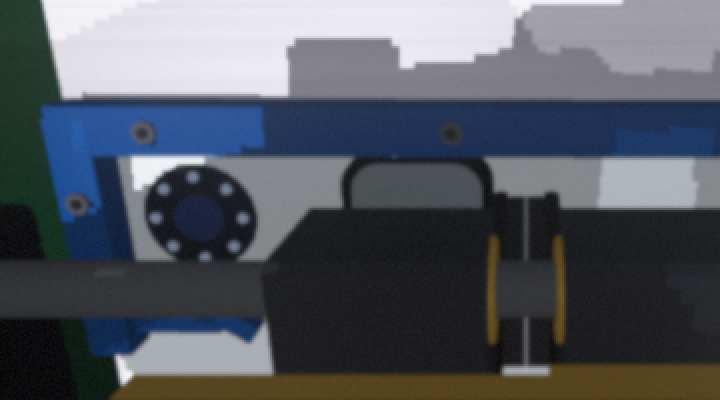

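Still flush and tracking square; the pocket ahead is empty (the disc is a printed mark at (165,240)).

```bash
python3 -m handwheel '[[0,0,0,0.0001,-0.004,0,1],[0,0,0,0.0001,-0.005,0,1],[0,0,0,0.0001,-0.005,0,1],[0,0,0,0.0001,-0.005,0,1],[0,0,0,0.0001,-0.005,0,1],[0,0,0,0.0001,-0.005,0,1],[0,0,0,0.0001,-0.005,0,1],[0,0,0,0.0001,-0.005,0,1],[0,0,0,0.0001,-0.005,0,1],[0,0,0,0.0001,-0.005,0,1],[0,0,0,0,-0.004,0,1],[0,0,0,0,0,0,1]]'
python3 - <<'E'
from h import *
plan(.031,.073,.0385)
im,d=ctrl.get_image("wrist"); cv2.imwrite("pics/w9.png",im[...,::-1][130:330,160:420].repeat(3,0).repeat(3,1))
E
```

```text
clock: 10.8
eef_pos: [0.5402, 0.1291, 0.0386]
tcp_rot: [-3.142, -0.0, 0.054]
contact_force: [0.6, -0.5, -0.5]
gripper_width: 0.0006
t 10.8 tcp ch mm [33.73 62.82] z 38.57 rot [-3.1415e+00 -2.0000e-04  5.4000e-02] F [ 0.61 -0.48 -0.49] w 0.0006
turn deg [-0.01 -0.01  0.07] shift in target axes mm [ -2.73 -10.18   0.07] | in present axes [ -2.72 -10.18   0.07]
```

View pics/w9.png

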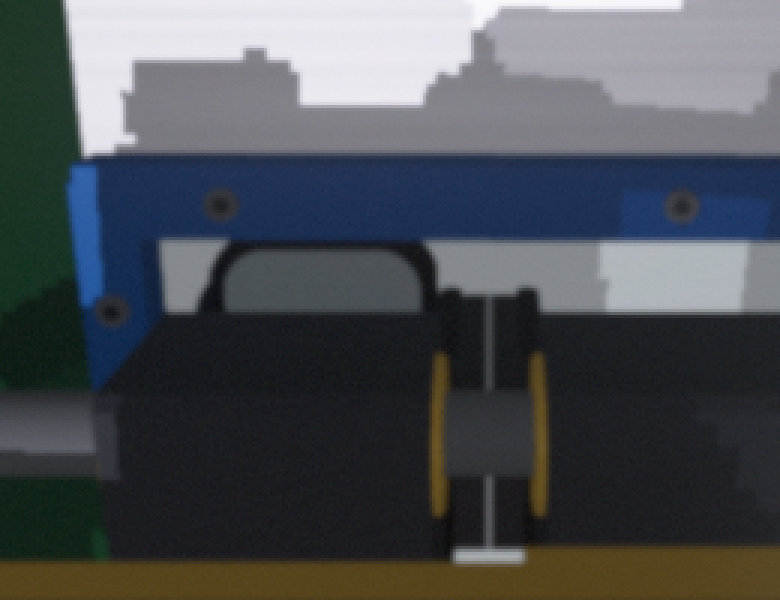

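About 8 mm left to the stop (edge at u≈203 in the crop, stop face at ≈162). The rail contact still looks flush.

```bash
python3 -m handwheel '[[0,0,0,0.0001,-0.003,0,1],[0,0,0,0.0001,-0.003,0,1],[0,0,0,0.0001,-0.002,0,1],[0,0,0,0,-0.001,0,1],[0,0,0,0,0,0,1]]'
python3 -m handwheel '[[0,0,0,0,-0.001,0,1],[0,0,0,0,0,0,1]]'
python3 -m handwheel '[[0,0,0,0,-0.001,0,1],[0,0,0,0,0,0,1]]'
python3 -m handwheel '[[0,0,0,0,-0.0005,0,1],[0,0,0,0,0,0,1]]'
python3 - <<'E'
from h import *
plan(.031,.073,.0385)
im,d=ctrl.get_image("wrist"); cv2.imwrite("pics/w10.png",im[...,::-1][130:330,160:420].repeat(3,0).repeat(3,1))
E
```

```text
clock: 11.35
eef_pos: [0.5399, 0.1377, 0.0386]
tcp_rot: [-3.142, -0.0, 0.053]
contact_force: [-0.2, 0.1, 0.5]
gripper_width: 0.0006
clock: 11.55
eef_pos: [0.5399, 0.1386, 0.0386]
tcp_rot: [-3.142, -0.0, 0.053]
contact_force: [-0.3, -0.5, 0.5]
gripper_width: 0.0005
clock: 11.75
eef_pos: [0.5398, 0.1396, 0.0385]
tcp_rot: [3.142, 0.0, 0.053]
contact_force: [-0.8, 0.2, 0.1]
gripper_width: 0.0002
clock: 11.95
eef_pos: [0.5396, 0.1396, 0.0385]
tcp_rot: [3.141, 0.0, 0.053]
contact_force: [-0.9, -2.2, -0.1]
gripper_width: 0.0003
t 11.95 tcp ch mm [33.74 73.36] z 38.54 rot [3.141e+00 5.000e-04 5.320e-02] F [-0.87 -2.17 -0.08] w 0.0003
turn deg [0.03 0.03 0.02] shift in target axes mm [-2.74  0.36  0.04] | in present axes [-2.74  0.36  0.05]
```

View pics/w10.png

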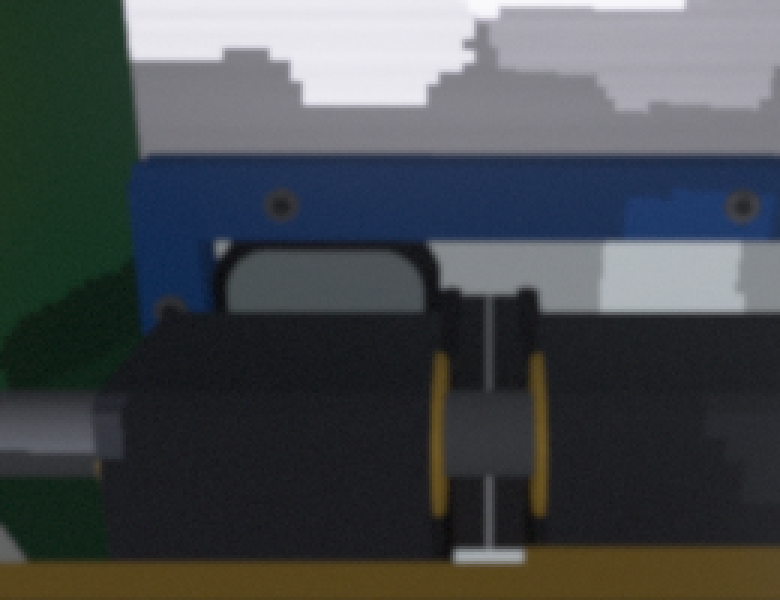

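The force (−2.2 N) shows stop contact. I'll press slightly more, with a small nudge towards the rail, then back away.

```bash
python3 -m handwheel '[[0,0,0,0,-0.0007,0,1],[0,0,0,0.001,0,0,1],[0,0,0,0.001,0,0,1],[0,0,0,0,0,0,1]]'
python3 -m handwheel '[[0,0,0,0,0.005,0,1],[0,0,0,0,0.01,0,1],[0,0,0,0,0,-0.02,1],[0,0,0,0,0.04,-0.03,1],[0,0,0,-0.02,0.045,-0.03,1],[0,0,0,-0.02,0.045,-0.03,1],[0,0,0,-0.02,0.045,-0.0,1],[0,0,0,0,0,0,1],[0,0,0,0,0,0,1]]'
python3 - <<'E'
from h import *
plan(-.030,-.210,.085)
im,d=ctrl.get_image("wrist"); c=ctrl.calibration("wrist"); cv2.imwrite("pics/w11.png",im[...,::-1])
np.savez("w11.npz",im=im,d=d,T=c["world_from_camera"],k=[c["fx"],c["fy"],c["cx"],c["cy"]])
im,d=ctrl.get_image("top"); cv2.imwrite("pics/t11.png",cv2.resize(im[...,::-1][160:290,245:405],None,fx=4.5,fy=4.5,interpolation=cv2.INTER_CUBIC)); np.savez("t11.npz",im=im,d=d)
E
```

```text
clock: 12.4
eef_pos: [0.5405, 0.1398, 0.0381]
tcp_rot: [3.14, 0.003, 0.053]
contact_force: [-1.5, -5.2, 1.7]
gripper_width: 0.0004
clock: 13.3
eef_pos: [0.4968, -0.0408, 0.1412]
tcp_rot: [-3.141, -0.002, 0.051]
contact_force: [-0.0, 0.6, -0.1]
gripper_width: 0.0005
t 13.3 tcp ch mm [ -18.52 -104.59] z 141.19 rot [-3.1408e+00 -2.5000e-03  5.1000e-02] F [-0.02  0.6  -0.09] w 0.0005
turn deg [-0.04 -0.14 -0.11] shift in target axes mm [-11.48 105.41  56.19] | in present axes [-11.43 105.47  56.08]
```

View pics/w11.png

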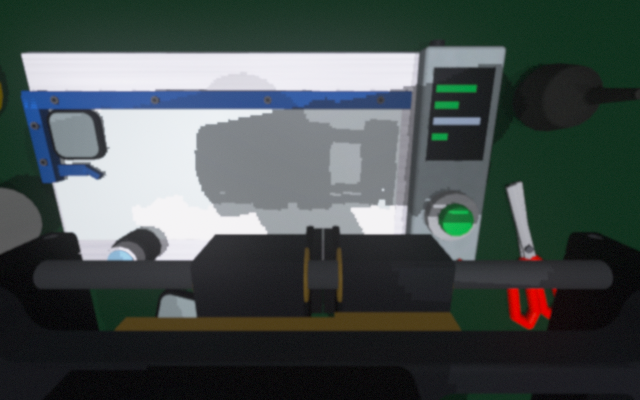

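View pics/t11.png

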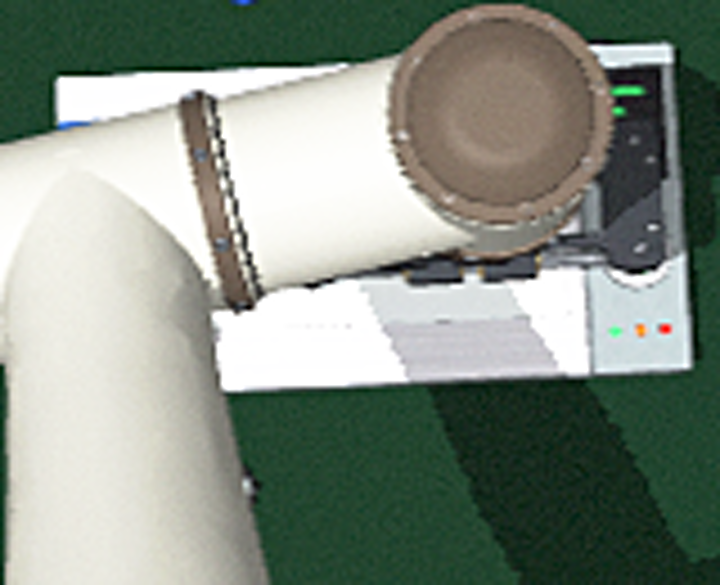

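Wrist view: the blank sits in the pocket at (77,134) between rail, stop and guide; the key is at (458,219). The top view is blocked by the arm. I'll measure the blank relative to rail and stop in the wrist picture.

```bash
python3 - <<'E'
from h import *
z=np.load("w11.npz"); im=z["im"]; k=z["k"]; c=dict(fx=k[0],fy=k[1],cx=k[2],cy=k[3],world_from_camera=z["T"])
cv2.imwrite("pics/w11c.png",cv2.resize(im[80:190,10:130,::-1],None,fx=5,fy=5,interpolation=cv2.INTER_CUBIC))
cv2.imwrite("pics/w11k.png",cv2.resize(im[170:260,410:500,::-1],None,fx=6,fy=6,interpolation=cv2.INTER_CUBIC))
# expected outlines projected for the rail/stop lines vs predicted
for n,P in (("seat blank corners",[(13,83),(55,83),(55,125),(13,125)]),):
    w=toworld(np.array(P)/1e3,CH); print(n,proj(c,np.c_[w,np.full(len(w),.042)]).round(1).tolist())
B=im[...,2].astype(float)-im[...,0]; L=im.astype(float).mean(2)
for v in (125,135,145): print(v,L[v,28:110].round().astype(int).tolist(), )
for u in (70,80,88): print(u,L[88:165,u].round().astype(int).tolist())
hsv=cv2.cvtColor(im,cv2.COLOR_RGB2HSV)
g=((hsv[...,0]>50)&(hsv[...,0]<75)&(hsv[...,1]>110)&(hsv[...,2]>70)).astype(np.uint8); g[:,:435]=0; g[:195]=0
n,l,st,ce=cv2.connectedComponentsWithStats(g)
for j in range(1,n):
    if st[j,4]>100: print("key",ce[j],st[j],inframe(ray(c,ce[j],.074),CH))
E
```

```text
seat blank corners [[102.6, 160.5], [92.6, 109.4], [41.2, 109.5], [53.4, 160.5]]
125 [69, 83, 86, 78, 61, 49, 50, 63, 71, 67, 62, 66, 73, 74, 62, 50, 45, 43, 40, 37, 40, 63, 99, 126, 137, 138, 138, 138, 139, 139, 137, 140, 138, 140, 140, 141, 141, 140, 140, 139, 141, 141, 142, 138, 141, 143, 142, 141, 143, 142, 144, 142, 143, 142, 143, 144, 142, 145, 144, 143, 146, 145, 144, 143, 140, 120, 86, 59, 51, 51, 51, 50, 51, 66, 102, 159, 212, 229, 232, 232, 232, 233]
135 [37, 42, 55, 72, 76, 79, 80, 80, 79, 79, 80, 80, 82, 81, 80, 78, 70, 55, 45, 45, 41, 41, 39, 54, 89, 122, 137, 138, 139, 139, 139, 140, 139, 139, 139, 139, 139, 140, 142, 141, 141, 140, 141, 140, 142, 142, 142, 141, 142, 143, 144, 143, 143, 142, 144, 142, 143, 143, 144, 144, 145, 145, 144, 144, 146, 143, 139, 120, 86, 61, 54, 52, 49, 51, 51, 72, 119, 175, 220, 231, 232, 233]
145 [37, 36, 41, 39, 49, 63, 73, 77, 77, 78, 81, 80, 81, 82, 80, 82, 82, 80, 72, 61, 47, 46, 40, 41, 40, 45, 77, 114, 133, 136, 138, 138, 140, 139, 141, 140, 140, 140, 139, 142, 141, 141, 141, 141, 141, 142, 143, 143, 141, 143, 143, 142, 143, 143, 144, 
[... 620 characters left out ...]
 146, 144, 143, 142, 143, 143, 143, 144, 142, 143, 143, 143, 143, 142, 142, 143, 143, 142, 144, 143, 144, 144, 141, 143, 143, 143, 144, 143, 143, 143, 143, 143, 144, 143, 143, 143, 145, 143, 142, 138, 122, 85, 76, 127, 180, 192, 159, 117, 92]
88 [236, 233, 212, 156, 110, 100, 99, 100, 100, 100, 100, 101, 100, 101, 100, 101, 100, 100, 99, 98, 88, 70, 54, 50, 51, 58, 78, 108, 130, 140, 143, 146, 145, 145, 144, 145, 145, 146, 144, 144, 144, 145, 144, 144, 143, 145, 146, 145, 145, 144, 145, 146, 144, 144, 144, 144, 145, 145, 144, 144, 144, 144, 146, 143, 144, 144, 145, 139, 121, 88, 79, 129, 181, 194, 159, 119, 86]
key [456.04801921 219.66986795] [439 204  35  32 833] [[-0.02924198 -0.21031276]]
```

View pics/w11c.png

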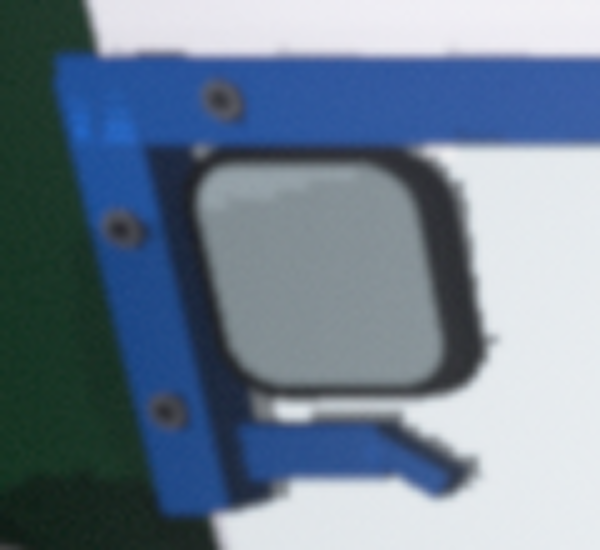

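View pics/w11k.png

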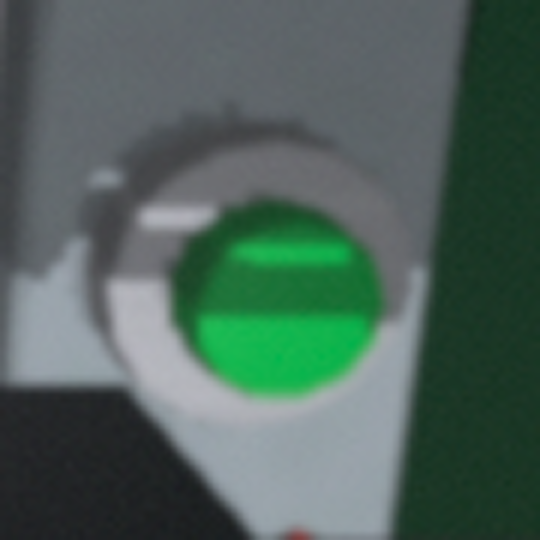

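The blank touches the rail and stop (the 4 mm clearance shows only on the guide side, as designed) and looks square. The key measures at checker (−29, −210), matching the nominal position. On to the key.

```bash
python3 -m handwheel '[[0,0,0,-0.004,0.035,0,1],[0,0,0,-0.004,0.035,0,1],[0,0,0,-0.004,0.035,0.01,1],[0,0,0,0,0,0.03,1],[0,0,0,0,0,0.014,1],[0,0,0,0,0,0,1],[0,0,0,0,0,0,1]]'
python3 - <<'E'
from h import *
plan(-.030,-.210,.076)
im,d=ctrl.get_image("scene"); cv2.imwrite("pics/s12.png",cv2.resize(im[...,::-1][100:260,200:400],None,fx=4,fy=3.7,interpolation=cv2.INTER_CUBIC))
E
```

```text
clock: 14.1
eef_pos: [0.4912, -0.1446, 0.0865]
tcp_rot: [3.141, -0.0, 0.055]
contact_force: [0.5, 0.3, -0.3]
gripper_width: 0.0006
t 14.1 tcp ch mm [ -29.63 -207.95] z 86.54 rot [ 3.1413 -0.      0.0552] F [ 0.46  0.31 -0.3 ] w 0.0006
turn deg [ 0.02 -0.    0.14] shift in target axes mm [-0.37  2.05 10.54] | in present axes [-0.37  2.05 10.54]
```

View pics/s12.png

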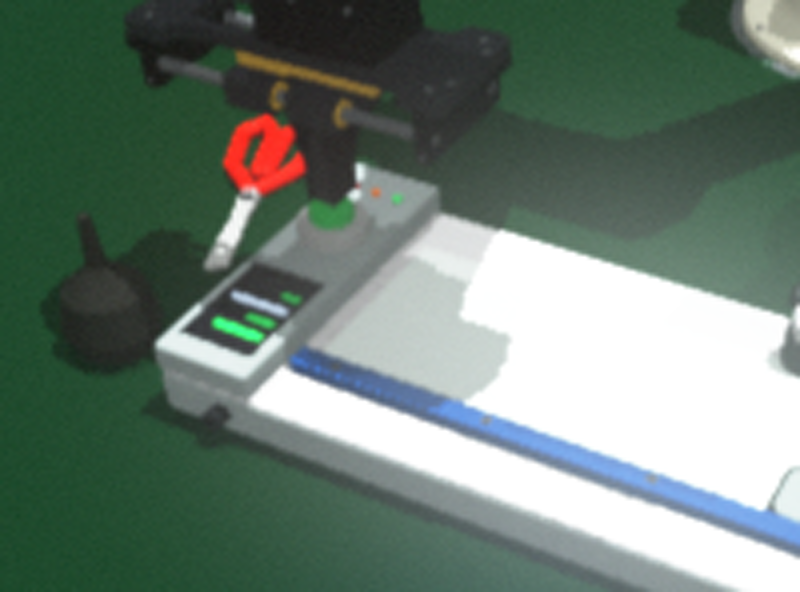

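The closed fingers are right above the key at about (330,210). I'll press straight down.

```bash
python3 -m handwheel '[[0,0,0,0,0.0015,0.005,1],[0,0,0,0,0,0.004,1],[0,0,0,0,0,0.003,1],[0,0,0,0,0,0.002,1],[0,0,0,0,0,0.002,1],[0,0,0,0,0,0.0015,1],[0,0,0,0,0,0.001,1],[0,0,0,0,0,0,1]]'
python3 - <<'E'
from h import *
plan(-.030,-.210,.067)
E
```

```text
clock: 14.95
eef_pos: [0.4912, -0.1467, 0.072]
tcp_rot: [3.141, -0.002, 0.055]
contact_force: [-7.1, 6.1, 25.0]
gripper_width: 0.0005
t 14.95 tcp ch mm [ -29.76 -209.99] z 72.02 rot [ 3.1406e+00 -2.2000e-03  5.5100e-02] F [-7.14  6.07 24.97] w 0.0005
turn deg [ 0.06 -0.13  0.13] shift in target axes mm [-0.24  0.01  5.02] | in present axes [-0.25  0.    5.01]
```

Blocked at z = 72 mm with 25 N, so the fingertips probably sit on the collar. I'll lift now and use the earlier wrist depth to check the collar's height and size.

```bash
python3 -m handwheel '[[0,0,0,0,0,-0.008,1],[0,0,0,0,0,-0.02,1],[0,0,0,0,0,-0.02,0],[0,0,0,0,0,0,0],[0,0,0,0,0,0,0]]'
python3 - <<'E'
from h import *
plan(-.030,-.210,.085)
z=np.load("w11.npz"); k=z["k"];T=z["T"]; d=z["d"]
v,u=np.mgrid[185:250,425:490]; D=d[185:250,425:490]
cam=np.stack([(u-k[2])/k[0]*D,-(v-k[3])/k[1]*D,-D],-1)
W=cam@T[:3,:3].T+T[:3,3]; C=inframe(W.reshape(-1,3),CH); r=np.hypot(C[:,0]+.030,C[:,1]+.210)*1e3; h=W[...,2].ravel()*1e3
ok=D.ravel()>0
for a in range(0,32,2):
    s=ok&(r>=a)&(r<a+2)
    if s.any(): print(a,s.sum(),np.percentile(h[s],[5,25,50,75,95]).round(1))
E
```

```text
clock: 15.45
eef_pos: [0.4899, -0.1468, 0.1158]
tcp_rot: [-3.141, 0.0, 0.053]
contact_force: [0.1, 0.2, -0.5]
gripper_width: 0.0169
t 15.45 tcp ch mm [ -31.08 -210.1 ] z 115.81 rot [-3.1413e+00  2.0000e-04  5.2800e-02] F [ 0.12  0.22 -0.5 ] w 0.0169
turn deg [-0.02  0.01 -0.  ] shift in target axes mm [ 1.08 -0.1  30.81] | in present axes [ 1.09 -0.09 30.81]
0 22 [76.9 77.4 77.7 78.4 78.9]
2 54 [77.  77.7 78.  78.5 79. ]
4 100 [77.  77.7 78.1 78.4 78.9]
6 138 [77.1 77.6 78.  78.3 79.2]
8 172 [76.8 77.5 77.9 78.3 79.2]
10 258 [71.9 76.6 77.4 77.9 78.6]
12 288 [67.4 68.3 70.8 74.9 77.2]
14 189 [66.9 67.5 67.9 68.3 69. ]
16 253 [66.7 67.5 68.  68.4 69. ]
18 387 [59.6 67.  67.7 68.1 68.7]
20 398 [55.5 56.7 62.4 66.2 67.8]
22 158 [55.  55.6 56.  56.4 56.9]
24 170 [54.9 55.6 56.  56.3 56.9]
26 179 [54.9 55.6 56.  56.4 57.1]
28 206 [55.  55.5 56.  56.5 57.1]
30 148 [54.9 55.5 55.9 56.4 57. ]
```

Depth shows the key top at about 78 mm (not 74) and the collar at 68 mm. Fully down would then be 72 mm, exactly where the fingers stopped hard. I'll verify with a stepped press, reading force against height.

```bash
python3 -m handwheel '[[0,0,0,0.001,0,0.015,1],[0,0,0,0,0,0.015,1],[0,0,0,0,0,0.005,1],[0,0,0,0,0,0,1],[0,0,0,0,0,0,1]]'
python3 - <<'E'
from h import *
plan(-.030,-.210,.072)
E
for i in 1 2 ; do :; done
python3 -m handwheel '[[0,0,0,0,0,0.002,1],[0,0,0,0,0,0,1]]' | egrep 'eef|contact'
python3 -m handwheel '[[0,0,0,0,0,0.002,1],[0,0,0,0,0,0,1]]' | egrep 'eef|contact'
python3 -m handwheel '[[0,0,0,0,0,0.001,1],[0,0,0,0,0,0,1]]' | egrep 'eef|contact'
python3 -m handwheel '[[0,0,0,0,0,0.001,1],[0,0,0,0,0,0,1]]' | egrep 'eef|contact'
```

```text
clock: 15.95
eef_pos: [0.4913, -0.1469, 0.0809]
tcp_rot: [3.141, 0.001, 0.053]
contact_force: [0.2, -0.6, 0.5]
gripper_width: 0.001
t 15.95 tcp ch mm [ -29.64 -210.18] z 80.95 rot [3.1415e+00 5.0000e-04 5.3400e-02] F [ 0.15 -0.64  0.5 ] w 0.001
turn deg [0.01 0.03 0.03] shift in target axes mm [-0.36 -0.18  8.95] | in present axes [-0.36 -0.18  8.95]
eef_pos: [0.4914, -0.1467, 0.0793]
contact_force: [0.6, 0.4, -0.4]
eef_pos: [0.4917, -0.1468, 0.0774]
contact_force: [-0.4, -0.5, 1.6]
eef_pos: [0.4916, -0.1468, 0.0764]
contact_force: [0.5, 0.3, 1.5]
eef_pos: [0.4917, -0.1468, 0.0753]
contact_force: [0.9, 0.8, 3.0]
```

```bash
python3 -m handwheel '[[0,0,0,0,0,0.001,1],[0,0,0,0,0,0,1]]' | egrep 'eef|contact'
python3 -m handwheel '[[0,0,0,0,0,0.001,1],[0,0,0,0,0,0,1]]' | egrep 'eef|contact'
python3 -m handwheel '[[0,0,0,0,0,0.001,1],[0,0,0,0,0,0,1]]' | egrep 'eef|contact'
python3 -m handwheel '[[0,0,0,0,0,0.001,1],[0,0,0,0,0,0,1],[0,0,0,0,0,0,1]]' | egrep 'eef|contact'
```

```text
eef_pos: [0.4917, -0.1468, 0.0742]
contact_force: [-0.2, 0.3, 4.1]
eef_pos: [0.4916, -0.1468, 0.0732]
contact_force: [0.1, -0.1, 4.0]
eef_pos: [0.4917, -0.1468, 0.0724]
contact_force: [0.8, 0.1, 4.9]
eef_pos: [0.4917, -0.1468, 0.0723]
contact_force: [-1.2, 1.3, 11.5]
```

The force curve matches the spring: it rises from 1.5 N at 77.4 mm to 5 N at 72.4 mm, then meets a hard stop (11.5 N), so the key is fully down. Releasing straight up and checking everything.

```bash
python3 -m handwheel '[[0,0,0,0,0,-0.004,1],[0,0,0,0,0,-0.01,1],[0,0,0,0,0,-0.03,1],[0,0,0,0,-0.02,-0.04,1],[0,0,0,-0.03,-0.03,-0.02,1],[0,0,0,-0.04,-0.02,0,1],[0,0,0,-0.03,0,0,1],[0,0,0,0,0,0,1],[0,0,0,0,0,0,1],[0,0,0,0,0,0,1]]'
python3 - <<'E'
from h import *
plan(-.030,-.210,.085)
im,d=ctrl.get_image("wrist"); c=ctrl.calibration("wrist"); cv2.imwrite("pics/w13.png",im[...,::-1])
np.savez("w13.npz",im=im,d=d,T=c["world_from_camera"],k=[c["fx"],c["fy"],c["cx"],c["cy"]])
im,d=ctrl.get_image("scene"); cv2.imwrite("pics/s13.png",im[...,::-1]); np.savez("s13.npz",im=im,d=d)
E
```

```text
clock: 18.65
eef_pos: [0.3883, -0.0823, 0.1751]
tcp_rot: [3.142, 0.0, 0.053]
contact_force: [0.4, 0.4, 0.3]
gripper_width: 0.0004
t 18.65 tcp ch mm [-129.07 -140.23] z 175.07 rot [3.1415e+00 2.0000e-04 5.3000e-02] F [0.44 0.41 0.35] w 0.0004
turn deg [0.01 0.01 0.01] shift in target axes mm [99.07 69.77 90.07] | in present axes [99.08 69.77 90.06]
```

View pics/w13.png

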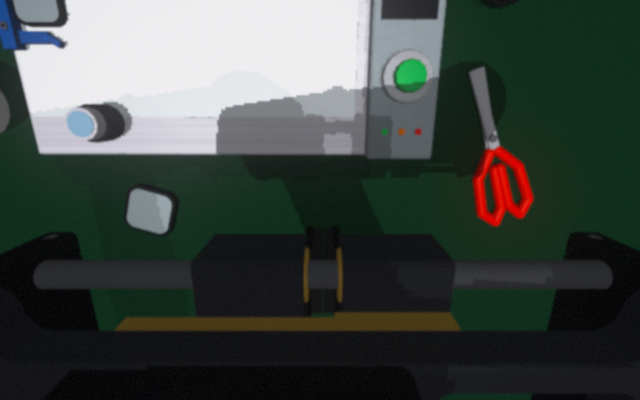

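View pics/s13.png

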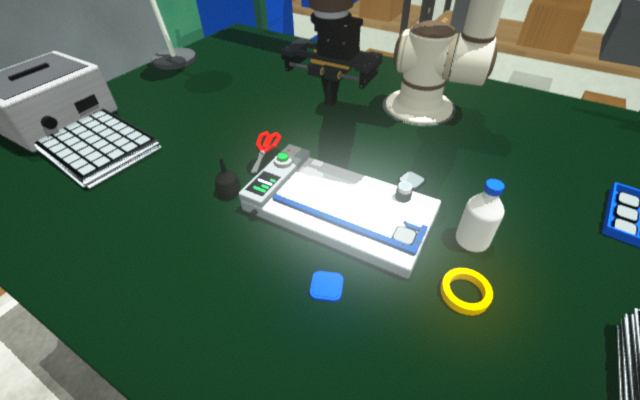

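Scene view: the blank is in the pocket at (404,235), and the loupe (405,187), dispenser (481,215), roll (467,291), scissors (263,150) and blower (228,185) are where they started. Last numeric check: blank and key.

```bash
python3 - <<'E'
from h import *
z=np.load("w13.npz"); k=z["k"];T=z["T"]; d=z["d"]; print("key top z", )
D=d[70:80,406:416]; v,u=np.mgrid[70:80,406:416]
print(((np.stack([(u-k[2])/k[0]*D,-(v-k[3])/k[1]*D,-D],-1)@T[:3,:3].T+T[:3,3])[...,2]).mean().round(4))
a=np.load("scene0.npz")["im"].astype(int); b=np.load("s13.npz")["im"].astype(int); 
m=(abs(a-b).max(2)>60); m[:130]=0; n,l,st,ce=cv2.connectedComponentsWithStats(m.astype(np.uint8)); print([(st[i,4],ce[i].round().tolist()) for i in range(1,n) if st[i,4]>8])
im,dd=ctrl.get_image("top"); cv2.imwrite("pics/t13.png",cv2.resize(im[165:255,205:445,::-1],None,fx=3.3,fy=3.3,interpolation=cv2.INTER_CUBIC))
c=ctrl.calibration("top"); L=im.astype(float).mean(2)
w=toworld([(.013,.083),(.055,.083),(.055,.125),(.013,.125)],CH); print("seat outline px",proj(c,np.c_[w,np.full(4,.041)]).round(1).tolist())
cv2.imwrite("pics/t13c.png",cv2.resize(im[175:225,250:300,::-1],None,fx=10,fy=10,interpolation=cv2.INTER_CUBIC))
E
```

```text
key top z
0.0779
[(np.int32(288), [295.0, 153.0]), (np.int32(81), [257.0, 163.0]), (np.int32(459), [332.0, 169.0]), (np.int32(69), [344.0, 202.0]), (np.int32(73), [611.0, 211.0]), (np.int32(194), [628.0, 213.0]), (np.int32(232), [627.0, 225.0]), (np.int32(18), [394.0, 234.0]), (np.int32(45), [413.0, 237.0]), (np.int32(119), [404.0, 236.0])]
seat outline px [[278.4, 205.9], [278.0, 190.9], [262.9, 191.6], [263.2, 206.6]]
```

View pics/t13.png

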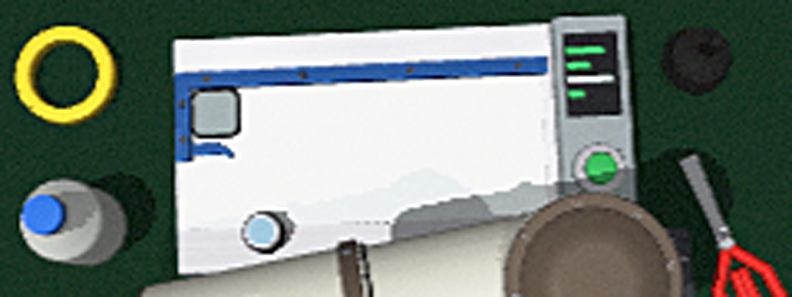

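View pics/t13c.png

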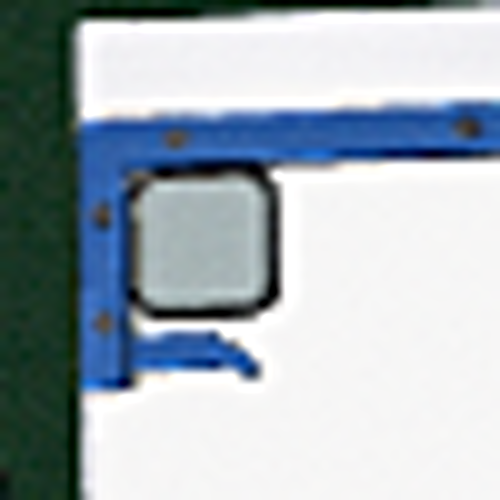

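The blank is flush to rail and stop with no visible gap and square, and the key is back up at 77.9 mm, the same as before pressing. The robot is clear of everything. Handing in.

```bash
python3 -c "
from cell import ctrl
print(ctrl.hand_in())"
```

```text
the job is handed in; nothing more can be done
None
```

I handed the job in with the blank home in the corner pocket and the start key pressed and released; no verdict came back. The arm's clock read about 19 s of the 54 s allowed.

- **To the rail:** With closed fingers I pushed the blank straight back until the wrist force reached about 7 N against the rail. Pictures after I backed off showed it flush.
- **Into the pocket:** I slid it along the rail with the outside of the fingers until it met the end stop at about 5 N. I added a small nudge towards the rail before backing off.
- **Start key:** I pressed it twice. The first press stopped hard at 25 N with the fingers at z = 72 mm, and I first took that for the collar. The depth picture showed the key top at about 78 mm and the collar at 68 mm, so 72 mm was the key's full travel. The second, stepped press rose from about 1.5 N to 5 N and then met a hard stop at 72.3 mm.

**Last checks:**
- The blank touches rail and stop with no visible gap and looks square.
- The key is back up at 77.9 mm.
- The loupe and the other loose things look to be where they started.
- The robot is clear of everything.

**Disagreements:**
- The key top measured 78 mm, not the stated 74 mm.
- The cameras differed by 2–4 mm along the rail, so I used an average and relied on contact forces for the final seating.

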